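# Load the boring jig under the spring flap of its nest

## Robot

A 7-joint arm with a two-finger parallel gripper is mounted at the origin on the work surface. World frame = base frame: x ahead of the robot, y to its left, z up, the work surface at z = 0. Lengths are in m, angles in rad, forces in N, time in s.
With the tool pointing down it reaches from about 0.425 to 0.925 m from the base axis. Payload 6.8 kg.
Tool frame: the origin (TCP) lies at the very end of the fingers, on their centre line; the grasp point (between the pads) lies 19 mm behind it; x points along the fingers, y is the direction in which the jaws open and shut, and the axes are right-handed (so a half turn about x gives the same grasp; the last joint's range is limited). The gripper opens to 85 mm and grips with 20 to 120 N. Pads are 22 mm wide; open, the fingers measure 114 mm over their backs; the gripper's body (76 mm by 85 mm) begins 54 mm behind the grasp point. The pads swing forward as they close: fully open they stand 13 mm farther back than shut.
Start: joints at [-1.349, 0.477, 0.022, 1.555, -0.011, 1.109, -0.083], TCP at [0.219, 0.639, 0.231] pointing down, gripper open.
Joint ranges: [-2.96, 2.96], [-0.34, 2.1], [-1.41, 1.46], [0.24, 2.44], [-1.37, 4.51], [0.17, 1.92], [-2.96, 2.96]. Speed limits (rad/s): [2.39, 2.39, 3.14, 3.14, 3.14, 3.14, 3.14].

## Interface

Orientations are given as a rotation vector (axis times angle).
In Python, from bench import get_obs, grab_frame, camera_info, hand_in gives the robot as it stands.
- The arm moves only by the tool apply_moves, never from a script. Its argument "series" is text: rows parted by semicolons, each of 7 numbers parted by spaces: the turn, a rotation vector about the tool's x, y, z in rad, then the shift along the tool's x, y, z in m, then the opening, from 0 (shut) to 1 (fully open). In form: wx wy wz tx ty tz hand; .... A call has 1 to 12 rows; each row is the pose to reach, as a shift and turn from the pose commanded when the call began, along the tool's axes at that moment; what a row does not reach only later rows make up. A row lasts 1/8 s, in which the tool goes at most 62.5 mm and 10.7 degrees, less where a joint would pass 70% of its speed; a pose out of reach is approached as far as the arm can. A call with a gripper value outside its range is refused whole. The fingers move at their own pace and stop on an object; "force" is the grip in N (left out, the last holds). Time passes only in rows, so rows that repeat a pose let the fingers close. It gives the time, the measured TCP pose, the force and the opening at its end, in the units of the state.
- get_obs(): the state, without advancing time (a new reading comes with each control period).
- grab_frame(name): name is "scene" or "top" or "wrist"; returns the picture (384x512x3 uint8, blue, green, red); there is no depth.
- camera_info(name): a dict with "fov_y" (degrees; the focal length in pixels is half the picture's height over the tangent of half this angle, whatever the lens; pixels are square), "cx", "cy" (the principal point, pixels), "rvec" (rotation vector, rad) and "tvec" (3), from world to camera coordinates, as OpenCV has them. Camera axes: x right, y down, z forward; pixel columns grow to the right and rows downward; lengths in m; the calibration is good to about 2 mm. A picture is of the moment at which its call begins: read the wrist's pose just before it. camera_info takes no time and is no camera call; for the wrist camera it gives the pose at the moment of the call.
- hand_in(): hands the job in, once; it reports no verdict.
The state is a dict: "clock": time; "joints": joint angles; "qvel": joint speeds; "tau": joint torques, N m; "tcp_pos": TCP position; "orientation": TCP orientation; "contact_force": force on the tool from outside, world axes, zero at the start; "moment": the same for the moment, N m; "grip_width": finger opening in m.
Only numpy, scipy, OpenCV 4.12 (cv2) and the standard library are available. Lean on these libraries where they do the work, as an engineer would, in place of code of your own. Each camera call takes 0.05 s, during which the arm holds its last target.

## Task

Press down the long finger bar of the nest with one fingertip so that the spring flap stands open, and while keeping it open push the brass boring jig along its channel with the other fingertip, from the end of its tongue, under the flap and fully home against the end stop. Then let go of the bar so that the flap springs shut behind the jig's block. Only press and push: do not pick up, lift or tip the jig, and leave the other things on the bench where they are.

Things in the scene. Friction and masses are not known exactly. Their poses are not given: they have to be found in the camera images.
- nest: Wooden loading nest fixed to the bench: dark base board 262 x 146 x 12 mm carrying a pale channel. Origin on the bench below the flap's hinge line, level with the flap's mouth. x = push direction, y left, z up. In its frame (mm): board x -195 to 67, y -76 to 70; hinge shaft along x at y 0, z 38, in three posts (x -189, -22, 60; tops z 45). All of it is below z 80 when shut.
- channel_mouth (a point): Point on the channel's centre line and floor, under the flap's skirt: nest (0, -38, 24) mm. The channel's floor is at nest z 24, open from above; it is 48 mm wide between walls 16 mm high (x -150 to 51), and its floor runs on to x -195. Axes as nest.
- stop (a point): Point on the face of the end stop, on the channel's centre line and floor: nest (51, -38, 24) mm. Home, the jig's front face touches it: jig origin at nest x 29, tongue end at nest x -53.
- flap (a joint): Angle of the steel flap about the shaft, rad: 0 shut, stop at 1.1; a spring always shuts it. Over the channel it is a hood (x -4 to 50), its front skirt (x -4 to 0) hanging to 19 mm above the floor: the tongue fits below, the block only when open 0.5 or more. Pushing the jig on the skirt does not open it. Open at 0.95 the hood's edge reaches nest z 108. Its bar: see bar.
- bar (a point): Fixed point above the finger bar, nest (-107, 36, 38) mm. The bar, one piece with the flap, is a flat steel plate on the +y side of the shaft, x -182 to -32, 4 mm thick, 58 mm out from the shaft, rising outwards at 38 degrees when shut. Pressing it down (2 to 6 N) raises the hood; the tip may slide along it.
- press_low (a point): Where a fingertip holding the bar down should be: nest (-107, 38, 30) mm, anywhere along the bar in x; the flap is then open about 0.95 rad. This is 6 mm above the channel floor, so the other fingertip, 76 mm away over the channel's centre line, stands level with the tongue. The midpoint of the two is over the shaft.
- jig: Brass hammer boring jig, 0.4 kg: block 44 x 44 x 26 mm with three small bushings on top, and at its rear (-x) a flat tongue 60 long, 30 wide, 14 mm high. Origin at the centre of the block's underside, x forward (towards the flap). It lies in the channel, block towards the flap, wholly outside it: origin at nest x -62 to -32.
- tongue_end (a point): Centre of the end face of the jig's tongue, 82 mm behind the origin of jig and 7 mm above the channel floor: where the fingertip pushes.
- key_lever: Loose bystander: beech key lever 200 x 22 x 21 mm lying beside the nest; origin under its centre.
- awl: Loose bystander: bone-handled voicing awl 146 mm long, 22 mm thick, lying beside the nest; origin under the ferrule, point along +x.
- tin: Loose bystander: round copper tin, 71 mm across, 36 mm high; origin under its centre.
- weight: Loose bystander: small brass key weight, 28 mm across, 34 mm high; origin under its centre.
- mallet: Loose bystander: small wooden mallet, 220 mm long, lying.
- driver: Loose bystander: wood-handled screwdriver, 180 mm long, lying.
- mug: Loose bystander: white mug, 80 mm across, 90 mm high; origin under its centre.
Things that resemble listed ones, but are neither listed nor needed, are in the scene too. Of the things like the jig, leave any that is grey; of the rest the smaller one is meant.

How it is judged:
On the way, in this order (a step that is already met when the one before it is completed fails the run):
1. a finger holds the flap open while the jig is still outside it (value of joint flap above 0.5 rad and contact force between the fingers and flap above 0.2 N and x of jig in the frame of nest below -0.02 m), for 0.2 s.
2. with the flap held open by a finger, a finger pushes the jig's block in under it (value of joint flap above 0.45 rad and contact force between the fingers and flap above 0.2 N and contact force between the fingers and jig above 0.1 N and x of jig in the frame of nest above 0 m), for 0.05 s.
At the end, for the whole second after the job is handed in: The jig lies flat in the channel, at rest, its block within 5 mm of the end stop, and the flap is shut behind the block (within 0.08 rad) (x of jig in the frame of nest between 0.024 and 0.034 m and y of jig in the frame of nest between -0.046 and -0.03 m and z of jig in the frame of nest between 0.02 and 0.028 m and angle between jig's own z axis and vertical below 0.1 rad and value of joint flap below 0.08 rad and linear speed of jig below 0.01 m/s); the robot touches nothing.
It fails at once if the jig is lifted by more than 10 mm or tipped by more than 0.3 rad (z of jig in the frame of nest above 0.034 m or angle between jig's own z axis and vertical above 0.3 rad).
It fails at once if another thing on the bench is moved by more than 30 mm (distance of any of key_lever, awl, tin, weight, mallet, driver, mug from where it was at the start of the episode above 0.03 m).
It also fails if it takes over 38 s, if anything falls off the work surface, if the arm or the gripper's body presses on something with over 40 N, if the wrist force passes 120 N, or if a joint passes its speed limit or range.

## Working session

There is one attempt and no reset: what is moved stays moved. The work goes in short steps, Python scripts to look and compute and a tool call to move; the robot and the scene stay as the last step left them, time stands still between calls to the robot, and variables do not carry over. Pictures are saved under pics/ and viewed, and the job is handed in when it is done.

Besides the shell and the picture viewer there is one more tool, called after ">>>" by a JSON object that holds its "api" and its "payload". apply_moves: Moves the arm, as the interface text tells. Its arguments: {"type":"object","properties":{"series":{"type":"string"},"force":{"type":"number"}},"required":["series"]}

```bash
mkdir -p pics; ls
python3 - <<'E'
from bench import *
import cv2
o=get_obs();print(o)
for n in("scene","top","wrist"):
    print(n,camera_info(n)); cv2.imwrite(f"pics/{n}0.png",grab_frame(n))
E
```

```text
pics
{'clock': 0.0, 'joints': array([-1.34909699,  0.47779943,  0.0223529 ,  1.55648126, -0.01151037,
        1.10930345, -0.08312475]), 'qvel': array([-3.10821038e-04, -3.22497887e-04,  2.78133367e-04, -2.31101135e-03,
       -1.70300816e-03,  4.76988580e-04, -9.03806533e-05]), 'tau': array([ 1.38194195e-03, -5.96474218e+01,  1.60888832e+00, -2.81189150e+01,
        1.25205857e-02,  9.26179782e-03, -1.52937213e-05]), 'tcp_pos': array([0.21842403, 0.6380384 , 0.23031384]), 'orientation': array([ 0.25737039,  1.55542626, -0.26029565]), 'contact_force': array([-0.83365632,  0.13130836, -0.12363022]), 'moment': array([ 0.00891475, -0.0121653 ,  0.00946447]), 'grip_width': 0.08531055729813129}
scene {'fov_y': 55.002379245454186, 'cx': 255.84499792278675, 'cy': 193.11478938189668, 'rvec': array([ 1.10420707,  2.55557837, -0.78430855]), 'tvec': array([ 0.38524393, -0.31902287,  1.2801083 ])}
top {'fov_y': 52.648074222748875, 'cx': 253.06387795601628, 'cy': 197.64647742721564, 'rvec': array([ 2.21045875, -1.99372701,  0.21689719]), 'tvec': array([-0.05151645,  0.58155999,  1.21445554])}
wrist {'fov_y': 58.60075705457404, 'cx': 251.30867865302443, 'cy': 195.57311666448146, 'rvec': array([-2.32958611, -1.66572979, -0.26940536]), 'tvec': array([-0.6738456 , -0.04207426,  0.38161238])}
```

View pics/scene0.png

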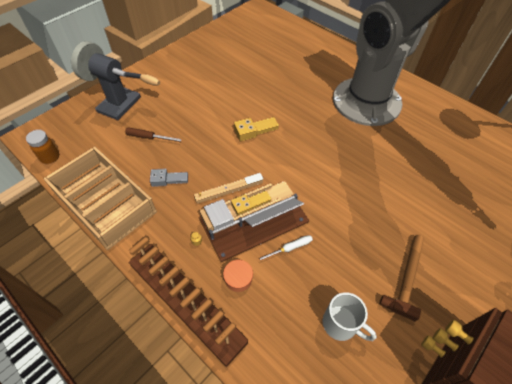

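View pics/top0.png

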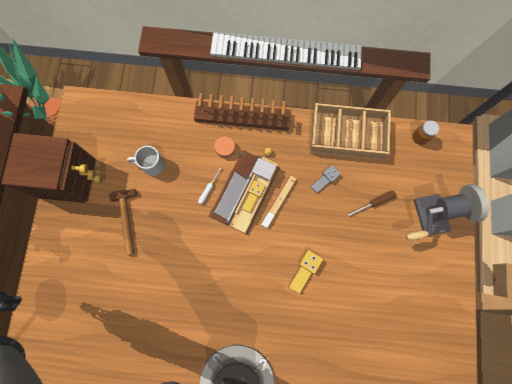

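View pics/wrist0.png

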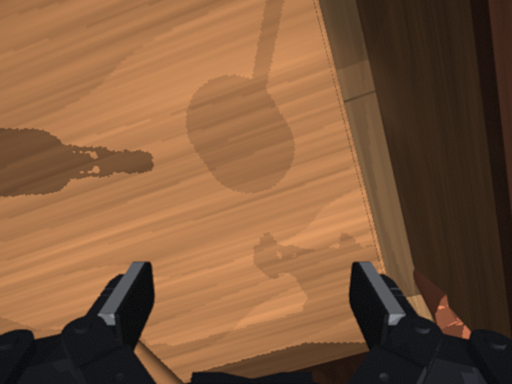

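Run:
```python
import cv2
a=cv2.imread("pics/top0.png")[140:250,190:310]; cv2.imwrite("pics/topc.png",cv2.resize(a,None,fx=6,fy=5.4545454,interpolation=2) if 0 else cv2.resize(a,(660,605-5),interpolation=2)[:600])
a=cv2.imread("pics/top0.png")[145:245,195:315]; cv2.imwrite("pics/topc.png",cv2.resize(a,(720,600),interpolation=2))
a=cv2.imread("pics/scene0.png")[165:265,190:320]; cv2.imwrite("pics/scenec.png",cv2.resize(a,(780,600),interpolation=2))
```

```text
(no output)
```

View pics/topc.png

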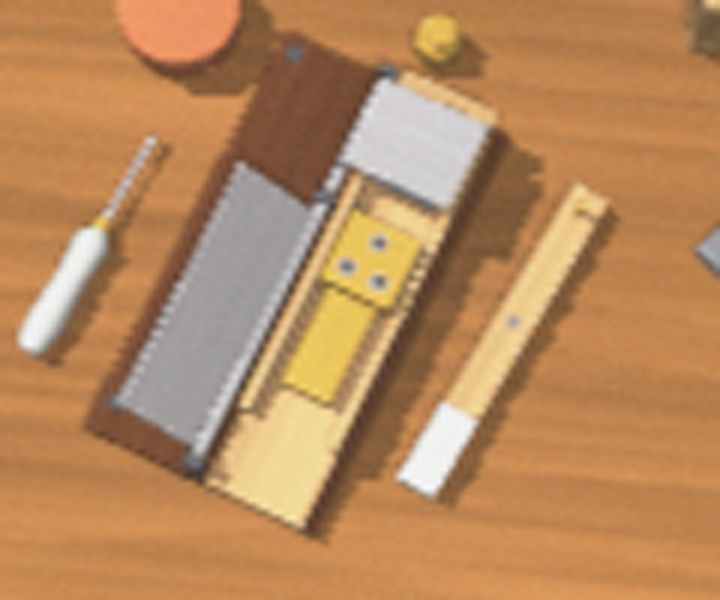

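View pics/scenec.png

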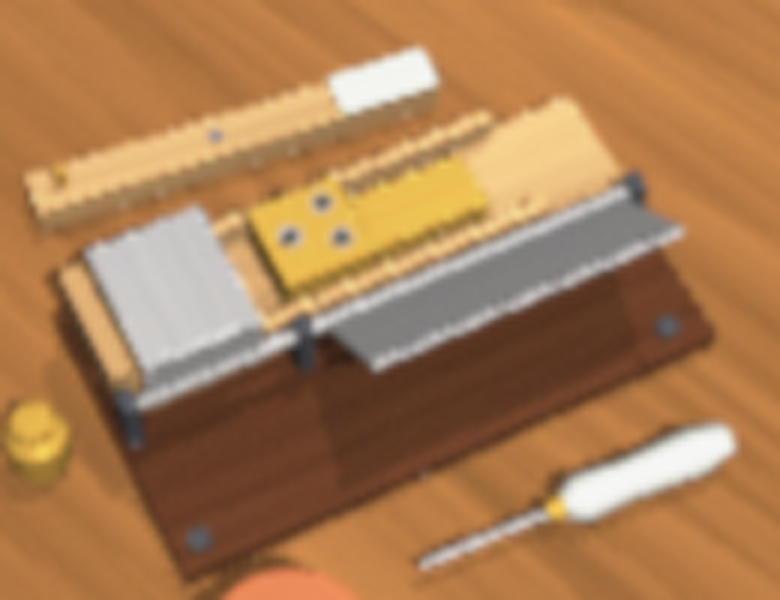

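```bash
cat > h.py <<'E'
import numpy as np, cv2
from scipy.optimize import least_squares
from scipy.spatial.transform import Rotation as R
def proj(P,ci):
    f=192/np.tan(np.radians(ci["fov_y"])/2)
    c=R.from_rotvec(ci["rvec"]).apply(np.atleast_2d(P))+ci["tvec"]
    return np.c_[f*c[:,0]/c[:,2]+ci["cx"],f*c[:,1]/c[:,2]+ci["cy"]]
def nest2w(P,n):
    P=np.atleast_2d(P)/1000.; c,s=np.cos(n[2]),np.sin(n[2])
    return np.c_[n[0]+c*P[:,0]-s*P[:,1],n[1]+s*P[:,0]+c*P[:,1],P[:,2]]
def fit(obs,x0):  # obs list of (ci, pts, pix)
    g=lambda n:np.concatenate([(proj(nest2w(p,n),ci)-q).ravel() for ci,p,q in obs])
    r=least_squares(g,x0,loss='soft_l1'); return r.x,g(r.x)
E
cat > f1.py <<'E'
from h import *; from bench import *
bo=(-182,45.7,73.7);bi=(-32,45.7,73.7)
T=[(bi,238,162),(bo,113,403),((-195,70,12),85,428),((67,70,12),290,33),((-189,0,45),195,463),((-22,0,45),322,197),((60,0,45),388,72)]
S=[((67,70,12),190,578),((-195,70,12),712,335),((-189,0,45),633,180),((-22,0,45),303,322),((60,0,45),125,398),(bi,375,368),(bo,683,232)]
def o(L,n,ox,oy): return camera_info(n),np.array([l[0] for l in L],float),np.array([[(l[1]+.5)/6-.5+ox,(l[2]+.5)/6-.5+oy] for l in L])
A=o(T,"top",195,145);B=o(S,"scene",190,165)
for L in([A],[B],[A,B]):
    x,r=fit(L,[0.55,-.05,-.5]); print(x.round(4)); print(r.reshape(-1,2).round(1).tolist())
E
python3 f1.py
```

```text
[ 0.6761  0.023  -0.3485]
[[0.7, 0.4], [0.9, 0.4], [-0.8, -0.2], [-0.9, -0.5], [-0.5, -0.2], [0.5, 0.1], [0.0, 0.0]]
[ 0.6794  0.0231 -0.3451]
[[-0.9, -0.0], [1.2, -0.3], [0.4, 0.2], [-0.1, 0.5], [0.3, 0.5], [-0.6, -0.4], [-0.0, -0.6]]
[ 0.6781  0.023  -0.3452]
[[0.8, -0.1], [1.1, -0.1], [-0.7, -0.7], [-0.9, -1.0], [-0.3, -0.7], [0.6, -0.5], [0.0, -0.6], [-0.5, -0.4], [1.5, -0.6], [0.7, -0.1], [0.2, 0.2], [0.7, 0.1], [-0.3, -0.7], [0.3, -0.9]]
```

```bash
cat >> h.py <<'E'
def tgt(o,p,Rd):
    """tool-frame turn (rotvec) & shift from the current pose o to pos p, rot Rd"""
    R0=R.from_rotvec(o["orientation"]); return (R0.inv()*Rd).as_rotvec(), R0.inv().apply(np.array(p)-o["tcp_pos"])
def down(yaw,s=1):  # tool x down, tool y = s * nest y
    c,sn=np.cos(yaw),np.sin(yaw); y=s*np.array([-sn,c,0]); x=np.array([0,0,-1.]); return R.from_matrix(np.c_[x,y,np.cross(x,y)])
E
python3 - <<'E'
from h import *; from bench import *
o=get_obs(); R0=R.from_rotvec(o["orientation"]); print(R0.as_matrix().round(3))
ci=camera_info("wrist"); Rc=R.from_rotvec(ci["rvec"]); cp=-Rc.inv().apply(ci["tvec"])
print("cam in tool",R0.inv().apply(cp-o["tcp_pos"]), "axes in tool\n",(R0.inv()*Rc.inv()).as_matrix().round(3))
n=[.678,.023,-.345]
for s in(1,-1):
  p=nest2w([-90,-10,250],n)[0]; print(s,p,tgt(o,p,down(n[2],s)))
E
```

```text
[[-0.     0.324  0.946]
 [-0.001  0.946 -0.324]
 [-1.    -0.001  0.   ]]
cam in tool [-1.42861343e-01  1.41674190e-04 -8.17597879e-02] axes in tool
 [[ 0.001 -0.319  0.948]
 [ 1.     0.    -0.001]
 [ 0.     0.948  0.319]]
1 [0.58992124 0.04402695 0.25      ] (array([1.52651385e-02, 7.03538319e-05, 1.32632679e-03]), array([-0.01879236, -0.44192479,  0.54387797]))
-1 [0.58992124 0.04402695 0.25      ] (array([-3.12632683e+00, -2.07330607e-03,  1.09976688e-04]), array([-0.01879236, -0.44192479,  0.54387797]))
```

Run:
```python
from h import *; from bench import *
o=get_obs()
n=[.678,.023,-.345]
p=nest2w([-140,0,230],n)[0]; print(p,tgt(o,p,down(n[2],1)))
```

```text
[0.54624944 0.07034753 0.23      ] (array([1.52651385e-02, 7.03538319e-05, 1.32632679e-03]), array([ 0.00119034, -0.43113621,  0.49403524]))
```

>>> {"api": "apply_moves", "payload": {"series": "0 0 0 0 -0.036 0.041 1; 0 0 0 0 -0.072 0.082 1; 0 0 0 0 -0.108 0.123 0.7; 0 0 0 0 -0.144 0.165 0.7; 0 0 0 0 -0.18 0.206 0.7; 0 0 0 0 -0.216 0.247 0.7; 0 0 0 0 -0.252 0.288 0.7; 0 0 0 0 -0.288 0.329 0.7; 0.01 0 0 0 -0.324 0.37 0.7; 0.015 0 0 0 -0.36 0.412 0.7; 0.015 0 0 0 -0.396 0.453 0.7; 0.015 0 0 0 -0.431 0.494 0.7"}}

```text
clock: 1.65
tcp_pos: [0.5469, 0.0693, 0.2313]
orientation: [0.271, 1.554, -0.27]
contact_force: [0.7, 1.1, -0.7]
grip_width: 0.0595
```

>>> {"api": "apply_moves", "payload": {"series": "0 0 0 0 0 0 0.7; 0 0 0 0 0 0 0.7"}}

```text
clock: 1.9
tcp_pos: [0.546, 0.0712, 0.2309]
orientation: [0.271, 1.555, -0.271]
contact_force: [-0.7, 0.4, 0.1]
grip_width: 0.0598
```

Run:
```python
from h import *; from bench import *
o=get_obs(); print(o["clock"],o["tcp_pos"],o["orientation"],o["grip_width"],o["qvel"].max())
ci=camera_info("wrist"); a=grab_frame("wrist"); np.save("ci1.npy",ci,allow_pickle=True)
cv2.imwrite("pics/w1raw.png",a); cv2.imwrite("pics/w1.png",cv2.resize(a,(800,600),interpolation=2))
```

```text
1.9 [0.54598653 0.07124665 0.23093587] [ 0.27077906  1.55470892 -0.27065089] 0.05981089164927789 0.005103484727922825
```

View pics/w1.png

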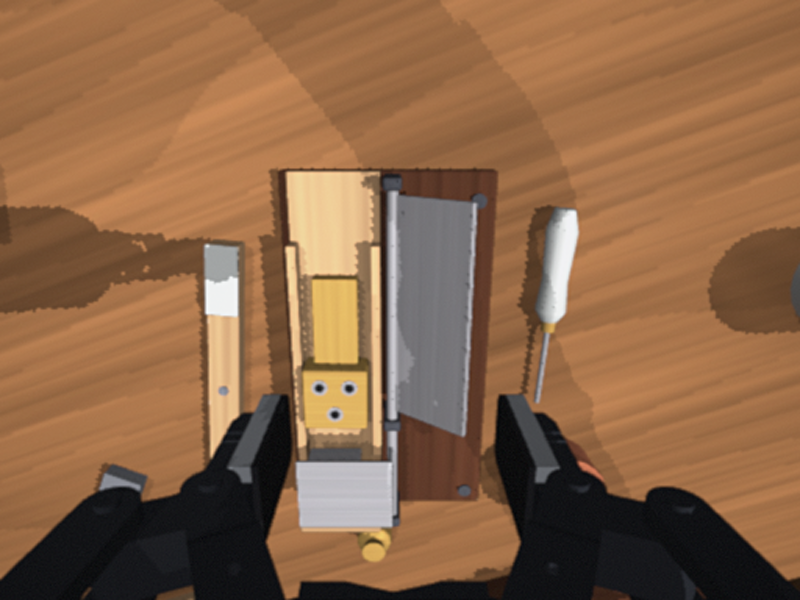

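```bash
cat > f2.py <<'E'
from h import *; from bench import *
ci=np.load("ci1.npy",allow_pickle=True).item()
L=[((-195,70,12),497,170),((67,70,12),480,498),((-189,0,45),392,181),((-22,0,45),392,425),((-182,45.7,73.7),477,200),((-32,45.7,73.7),465,437),((-195,-62,24),285,171)]
q=np.array([[(l[1]+.5)/1.5625-.5,(l[2]+.5)/1.5625-.5] for l in L]); p=np.array([l[0] for l in L],float)
x,r=fit([(ci,p,q)],[.678,.023,-.345]); print(x.round(4),r.reshape(-1,2).round(1).tolist())
# jig: unproject at height
f=192/np.tan(np.radians(ci["fov_y"])/2); Rc=R.from_rotvec(ci["rvec"]); cp=-Rc.inv().apply(ci["tvec"])
for n in (x,[.678,.023,-.345]):
  for (u,v,z) in [(312,278,38),(357,278,38),(304,428,50),(368,430,50),(302,371,50),(368,371,50)]:
    u=(u+.5)/1.5625-.5;v=(v+.5)/1.5625-.5
    d=Rc.inv().apply([(u-ci["cx"])/f,(v-ci["cy"])/f,1]); w=cp+d*(z/1000-cp[2])/d[2]
    c,s=np.cos(n[2]),np.sin(n[2]); dx,dy=w[0]-n[0],w[1]-n[1]; print((c*dx+s*dy)*1000,(-s*dx+c*dy)*1000,z)
# finger tips as seen: points in tool frame
o=get_obs(); print(proj(o["tcp_pos"],ci)*1.5625, o["tcp_pos"])
R0=R.from_rotvec(o["orientation"])
for h in(0,-.005,-.01,-.02): 
  for y in(-.031,-.038,.031,.038): print(h,y,(proj(o["tcp_pos"]+R0.apply([h,y,-.011]),ci)*1.5625).round())
E
python3 f2.py
```

```text
[ 0.6771  0.0242 -0.3386] [[0.7, -1.5], [-0.0, 1.2], [-0.4, 1.1], [0.7, 0.5], [-2.2, 0.1], [-0.7, -1.0], [5.8, -0.4]]
-127.83472356884864 -52.181326461554384 38
-127.65673919541406 -22.862705153832888 38
-23.59806249375602 -61.66786284276675 50
-21.7618386025235 -17.39726746935211 50
-66.9776820537331 -60.42998076246606 50
-66.71997497050381 -16.44398066943769 50
-128.7424444120027 -52.178987719075955 38
-128.75347585699413 -22.859828247324565 38
-24.446791408507266 -60.99333109622381 50
-22.896010606251835 -16.711817890387106 50
-67.83348990932323 -60.035135702596165 50
-67.85935837496253 -16.04838828991374 50
[[394.94254978 410.22703947]] [0.54579263 0.07205332 0.23100596]
0 -0.031 [[290. 377.]]
0 -0.038 [[266. 377.]]
0 0.031 [[500. 377.]]
0 0.038 [[524. 377.]]
-0.005 -0.031 [[287. 385.]]
-0.005 -0.038 [[262. 385.]]
-0.005 0.031 [[503. 385.]]
-0.005 0.038 [[528. 385.]]
-0.01 -0.031 [[283. 393.]]
-0.01 -0.038 [[258. 393.]]
-0.01 0.031 [[507. 393.]]
-0.01 0.038 [[532. 393.]]
-0.02 -0.031 [[276. 412.]]
-0.02 -0.038 [[249. 412.]]
-0.02 0.031 [[515. 411.]]
-0.02 0.038 [[542. 411.]]
```

```bash
sed -i 's/,((-195,-62,24),285,171)\]/]/' f2.py; python3 f2.py | head -5
cat > f3.py <<'E'
from f1 import A,B; from f2 import ci,p,q; from h import *
x,r=fit([A,B,(ci,p,q)],[.678,.023,-.345]); print("ALL",x, r.reshape(-1,2).round(1).tolist())
E
python3 f3.py|tail -1
```

```text
[ 0.6769  0.0243 -0.3423] [[1.4, -1.5], [-0.2, 1.2], [0.3, 0.8], [0.8, 0.3], [-1.5, 0.0], [-0.6, -1.1]]
-127.40799152943957 -52.63945895369877 38
-127.3405898653516 -23.320374881401325 38
-23.13629138467117 -61.73277702331992 50
-21.467056561993125 -17.455570833203385 50
ALL [ 0.67720443  0.02389139 -0.34342438] [[0.5, 0.1], [0.9, 0.2], [-0.9, -0.4], [-1.2, -0.8], [-0.5, -0.4], [0.3, -0.3], [-0.3, -0.4], [0.0, -0.4], [1.9, -0.8], [1.1, -0.2], [0.7, 0.2], [1.2, 0.1], [0.2, -0.8], [0.7, -1.0], [1.3, -1.0], [-0.5, 1.5], [0.3, 1.3], [0.6, 0.6], [-1.5, 0.6], [-0.8, -0.7]]
```

Nest at (0.677, 0.024), yaw −0.343; tongue end about nest x −128. Compute the shift to a point above the start.

```bash
cat >> h.py <<'E'
N=[.6772,.0240,-.3434]
def tonest(w,n=N):
    c,s=np.cos(n[2]),np.sin(n[2]); dx,dy=w[0]-n[0],w[1]-n[1]; return np.array([c*dx+s*dy,-s*dx+c*dy,w[2]])*1000
E
python3 - <<'E'
from h import *; from bench import *
o=get_obs()
print(tonest(o["tcp_pos"])); print(tgt(o,nest2w([-150,0,85],N)[0],down(N[2])))
E
```

```text
[-139.9142977     1.00412656  231.00595936]
(array([ 4.00281925e-05, -9.63268789e-04, -1.79726585e-04]), array([ 0.14601542, -0.00102997, -0.0099451 ]))
```

>>> {"api": "apply_moves", "payload": {"series": "0 0 0 0.03 -0.001 -0.01 0.8; 0 0 0 0.065 -0.001 -0.01 0.8; 0 0 0 0.1 -0.001 -0.01 0.8; 0 0 0 0.13 -0.001 -0.01 0.8; 0 0 0 0.14 -0.001 -0.01 0.8; 0 0 0 0.14 -0.001 -0.01 0.8; 0 0 0 0.14 -0.001 -0.01 0.8"}}

```text
clock: 2.82
tcp_pos: [0.5375, 0.0738, 0.0925]
orientation: [0.271, 1.552, -0.269]
contact_force: [0.3, -0.3, 0.9]
grip_width: 0.0681
```

Run:
```python
from h import *; from bench import *
o=get_obs(); print(o["clock"],tonest(o["tcp_pos"]),o["grip_width"],o["contact_force"])
ci=camera_info("wrist"); a=grab_frame("wrist"); np.save("ci2.npy",ci,allow_pickle=True)
cv2.imwrite("pics/w2.png",cv2.resize(a,(800,600),interpolation=2))
s=grab_frame("scene"); cv2.imwrite("pics/s2.png",cv2.resize(s[130:280,170:370],(800,600),interpolation=2))
```

```text
2.825 [-1.48347635e+02 -1.29074659e-01  9.24851535e+01] 0.0680553343918612 [ 0.27872932 -0.2581831   0.8731827 ]
```

View pics/w2.png

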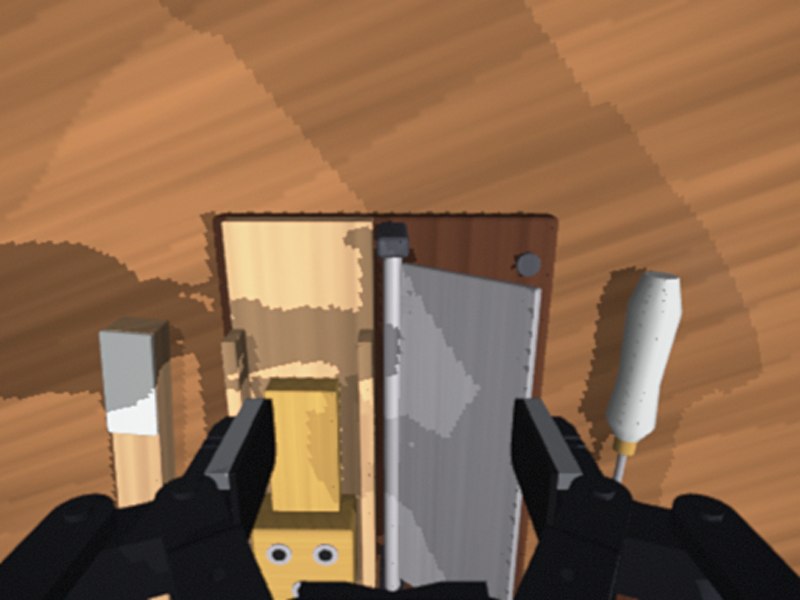

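View pics/s2.png

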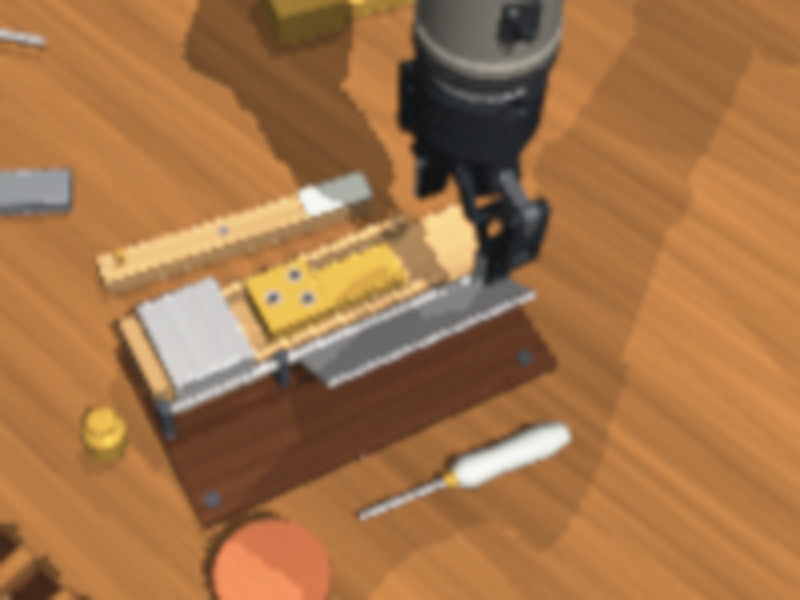

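Run:
```python
from h import *; from bench import *
o=get_obs(); ci=camera_info("wrist");R0=R.from_rotvec(o["orientation"])
for h in(-.004,-.006,-.008,-.01,-.012,-.014):
  print(h,(proj(o["tcp_pos"]+R0.apply([[h,-.034,-.011],[h,.034,-.011],[h,.042,-.011],[h,.046,-.011]]),ci)*1.5625).round().tolist())
```

```text
-0.004 [[275.0, 385.0], [511.0, 385.0], [538.0, 385.0], [552.0, 385.0]]
-0.006 [[273.0, 388.0], [512.0, 388.0], [540.0, 388.0], [554.0, 388.0]]
-0.008 [[272.0, 391.0], [514.0, 391.0], [542.0, 391.0], [556.0, 391.0]]
-0.01 [[270.0, 395.0], [515.0, 395.0], [544.0, 395.0], [558.0, 395.0]]
-0.012 [[269.0, 398.0], [517.0, 398.0], [546.0, 398.0], [560.0, 398.0]]
-0.014 [[267.0, 402.0], [518.0, 402.0], [548.0, 402.0], [563.0, 402.0]]
```

>>> {"api": "apply_moves", "payload": {"series": "0 0 0 0.015 0 0 0.8; 0 0 0 0.025 0 0 0.8; 0 0 0 0.035 0 0 0.8; 0 0 0 0.043 0 0 0.8; 0 0 0 0.05 0 0 0.8; 0 0 0 0.055 0 0 0.8; 0 0 0 0.06 0 0 0.8; 0 0 0 0.06 0 0 0.8"}}

```text
clock: 3.92
tcp_pos: [0.5366, 0.0734, 0.0311]
orientation: [0.271, 1.554, -0.27]
contact_force: [0.4, 1.1, 1.7]
grip_width: 0.0686
```

```bash
cat > look.py <<'E'
import sys
from h import *; from bench import *
k=sys.argv[1]
o=get_obs(); print(o["clock"],tonest(o["tcp_pos"]),o["grip_width"],o["contact_force"],o["moment"])
a=grab_frame("wrist"); cv2.imwrite(f"pics/w{k}.png",cv2.resize(a,(800,600),interpolation=2))
s=grab_frame("scene"); cv2.imwrite(f"pics/s{k}.png",cv2.resize(s[130:280,170:370],(800,600),interpolation=2))
E
python3 look.py 3
```

```text
3.925 [-149.01781129   -0.77940875   31.0773048 ] 0.06863293831176107 [0.3842943  1.14190421 1.69210948] [ 0.31939737 -0.04046081  0.0193271 ]
```

View pics/w3.png

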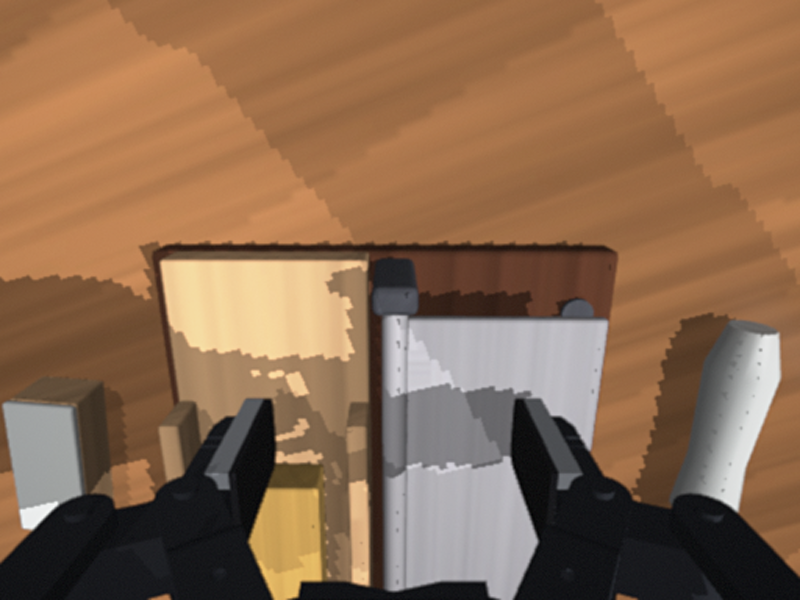

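View pics/s3.png

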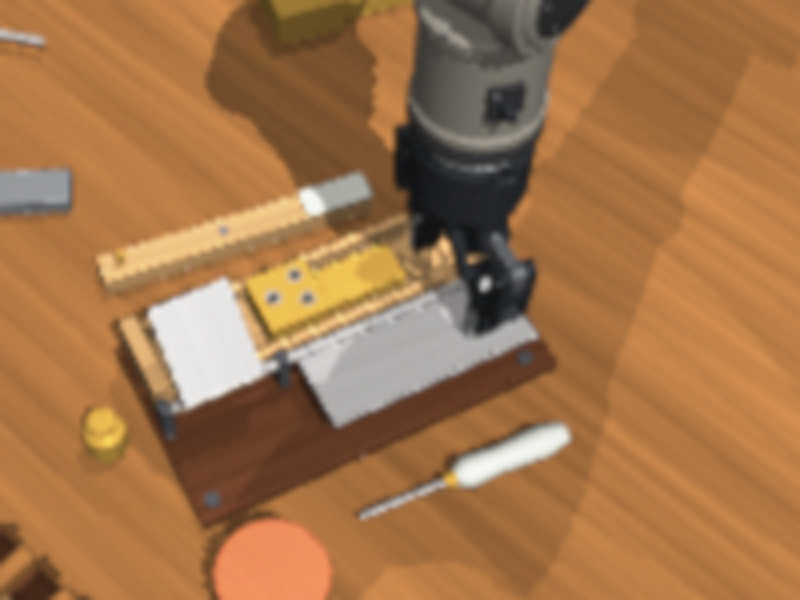

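Run:
```python
from h import *; from bench import *
ci=camera_info("wrist")
for th in(.5,.55,.6,.65,.7,.75,.8,.9):
  a=np.radians(38)-th; print(th, (proj(nest2w([-182,58*np.cos(a),38+58*np.sin(a)],N),ci)*1.5625).round(), "z at y38..44", 38+38*np.tan(a)+2/np.cos(a),38+44*np.tan(a)+2/np.cos(a))
```

```text
0.5 [[621. 328.]] z at y38..44 46.28517298466694 47.273314808146964
0.55 [[618. 324.]] z at y38..44 44.333924083507085 45.016192817992135
0.6 [[615. 321.]] z at y38..44 42.409764945952965 42.78962192413123
0.65 [[611. 317.]] z at y38..44 40.502758616821254 40.58211393793501
0.7 [[607. 313.]] z at y38..44 38.60327724762437 38.38252842020734
0.75 [[602. 310.]] z at y38..44 36.70180651487029 36.179846452314386
0.8 [[597. 307.]] z at y38..44 34.78875415301392 33.96294886573156
0.9 [[587. 300.]] z at y38..44 30.88795950866007 29.44015272455712
```

>>> {"api": "apply_moves", "payload": {"series": "0 0 0 0.005 0 0 0.8; 0 0 0 0.0105 0 0 0.8; 0 0 0 0.0105 0 0 0.8; 0 0 0 0.0105 0 0 0.8; 0 0 0 0.0105 0 0 0.8; 0 0 0 0.0105 0 0 0.8"}}

```text
clock: 4.78
tcp_pos: [0.5367, 0.0733, 0.0209]
orientation: [0.271, 1.554, -0.271]
contact_force: [-0.3, -1.1, 2.9]
grip_width: 0.0682
```

```bash
python3 look.py 4
```

```text
4.775 [-148.90024462   -0.92082156   20.89241876] 0.06822570041400022 [-0.31675441 -1.09688944  2.92373228] [-0.19939558  0.06401656  0.00236039]
```

View pics/w4.png

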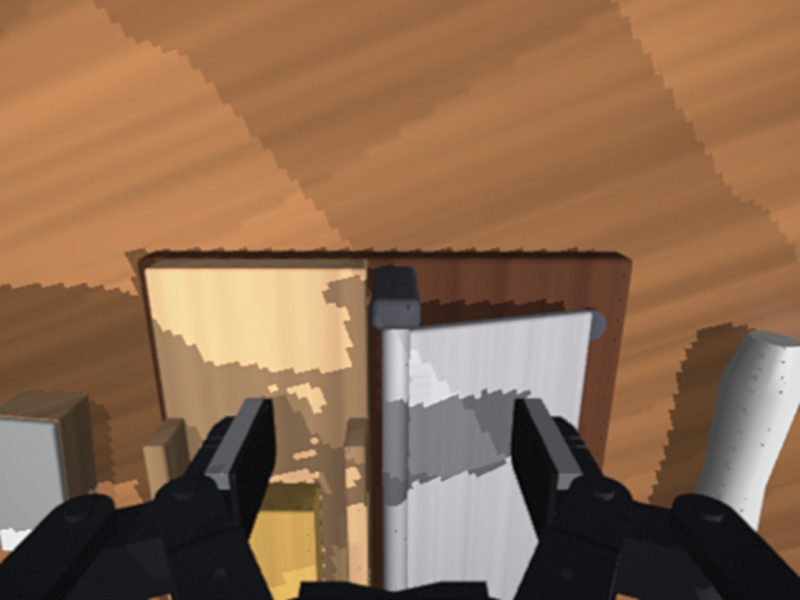

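View pics/s4.png

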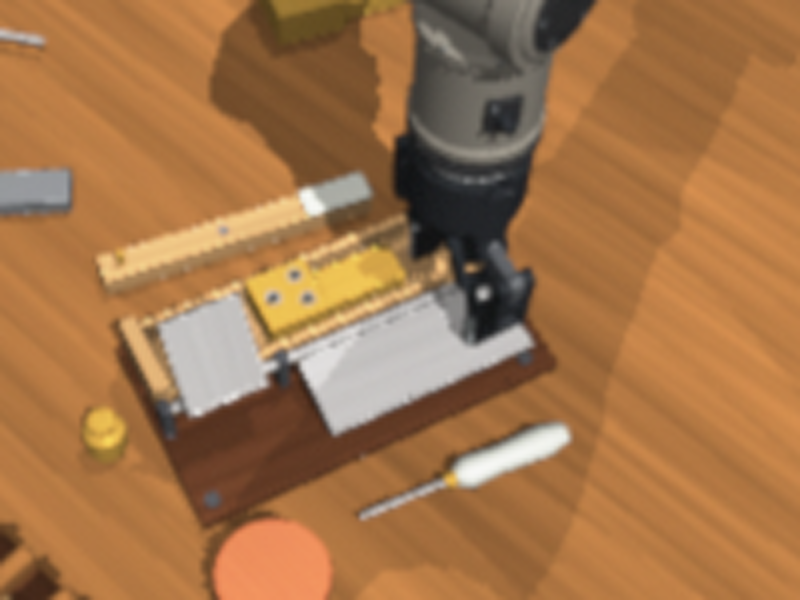

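>>> {"api": "apply_moves", "payload": {"series": "0 0 0 0 0 0.004 0.8; 0 0 0 0 0 0.008 0.8; 0 0 0 0 0 0.012 0.8; 0 0 0 0 0 0.016 0.8; 0 0 0 0 0 0.02 0.8; 0 0 0 0 0 0.024 0.8; 0 0 0 0 0 0.028 0.8; 0 0 0 0 0 0.032 0.8; 0 0 0 0 0 0.032 0.8"}}

```text
clock: 6.0
tcp_pos: [0.5651, 0.0631, 0.0204]
orientation: [0.271, 1.558, -0.271]
contact_force: [-4.8, 2.4, 5.8]
grip_width: 0.0685
```

```bash
python3 look.py 5
```

```text
6.0 [-118.68844685   -0.93207662   20.44408864] 0.06845234587986379 [-4.83873293  2.4496379   5.83110065] [ 0.46098862  1.16616715 -0.13916207]
```

View pics/w5.png

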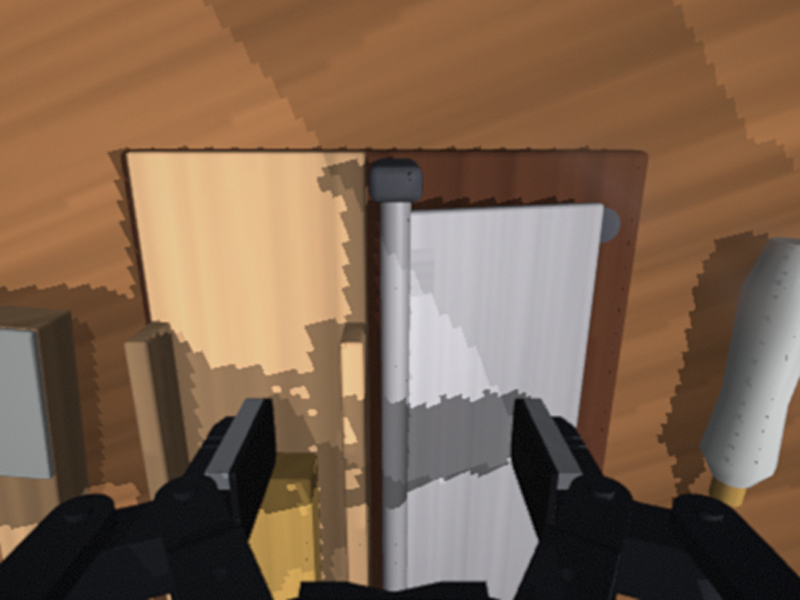

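View pics/s5.png

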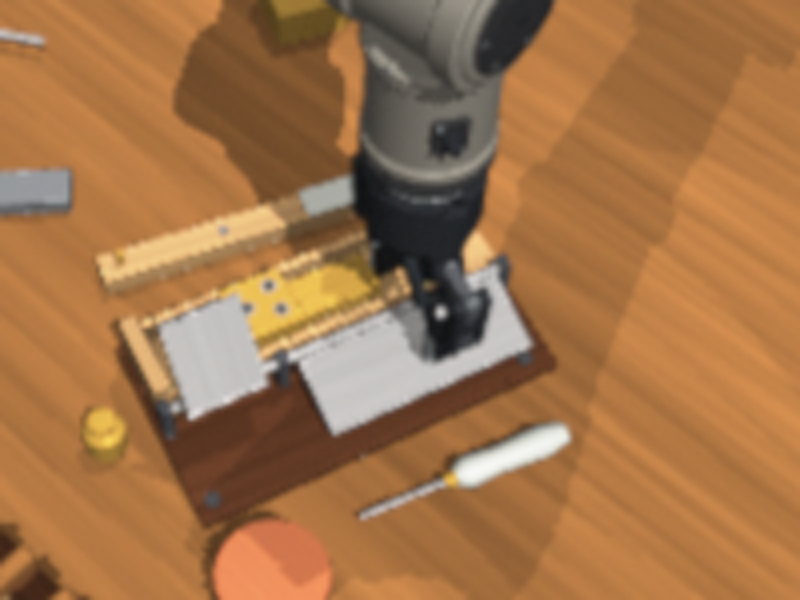

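>>> {"api": "apply_moves", "payload": {"series": "0 0 0 0 0 0.004 0.8; 0 0 0 0 0 0.008 0.8; 0 0 0 0 0 0.012 0.8; 0 0 0 0 0 0.016 0.8; 0 0 0 0 0 0.02 0.8; 0 0 0 0 0 0.024 0.8; 0 0 0 0 0 0.028 0.8; 0 0 0 0 0 0.032 0.8; 0 0 0 0 0 0.036 0.8; 0 0 0 0 0 0.04 0.8; 0 0 0 0 0 0.044 0.8; 0 0 0 0 0 0.047 0.8"}}

```text
clock: 7.6
tcp_pos: [0.6087, 0.0476, 0.0204]
orientation: [0.271, 1.559, -0.27]
contact_force: [-8.3, 3.2, 7.7]
grip_width: 0.0684
```

>>> {"api": "apply_moves", "payload": {"series": "0 0 0 0 0 0.002 0.8; 0 0 0 0 0 0.004 0.8; 0 0 0 0 0 0.004 0.8"}}

```text
clock: 7.98
tcp_pos: [0.6126, 0.0462, 0.0204]
orientation: [0.271, 1.559, -0.27]
contact_force: [-6.7, 2.7, 7.3]
grip_width: 0.0682
```

```bash
python3 look.py 6
```

```text
7.975 [-68.30010549  -0.83249149  20.41905128] 0.06823664868840806 [-6.73433234  2.69638158  7.34519457] [ 0.54166078  1.47375783 -0.17700012]
```

View pics/w6.png

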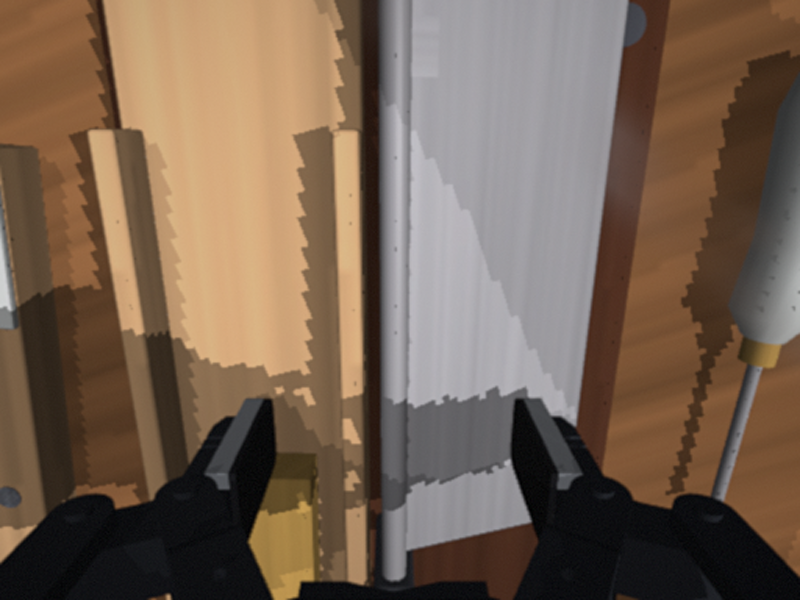

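View pics/s6.png

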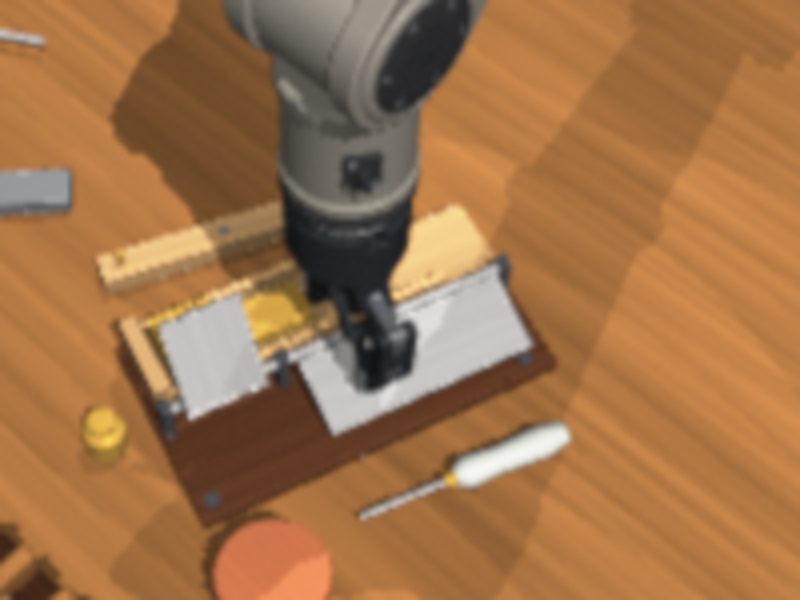

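>>> {"api": "apply_moves", "payload": {"series": "0 0 0 0 0 0.001 0.8; 0 0 0 0 0 0.002 0.8; 0 0 0 0 0 0.002 0.8; 0 0 0 0 0 0.002 0.8"}}

```text
clock: 8.57
tcp_pos: [0.6143, 0.0456, 0.0204]
orientation: [0.271, 1.559, -0.27]
contact_force: [-8.1, 3.1, 7.6]
grip_width: 0.0683
```

>>> {"api": "apply_moves", "payload": {"series": "0 0 0 0 0 0.001 0.8; 0 0 0 0 0 0.002 0.8; 0 0 0 0 0 0.002 0.8; 0 0 0 0 0 0.002 0.8"}}

```text
clock: 9.07
tcp_pos: [0.6162, 0.045, 0.0204]
orientation: [0.271, 1.559, -0.27]
contact_force: [-8.1, 3.6, 6.9]
grip_width: 0.068
```

>>> {"api": "apply_moves", "payload": {"series": "0 0 0 0 0 0.001 0.8; 0 0 0 0 0 0.002 0.8; 0 0 0 0 0 0.002 0.8; 0 0 0 0 0 0.002 0.8"}}

```text
clock: 9.57
tcp_pos: [0.6169, 0.0446, 0.0203]
orientation: [0.271, 1.561, -0.27]
contact_force: [-11.3, 4.5, 10.7]
grip_width: 0.0685
```

>>> {"api": "apply_moves", "payload": {"series": "0 0 0 0 0 0.001 0.8; 0 0 0 0 0 0.002 0.8; 0 0 0 0 0 0.003 0.8; 0 0 0 0 0 0.003 0.8"}}

```text
clock: 10.07
tcp_pos: [0.617, 0.0445, 0.02]
orientation: [0.272, 1.567, -0.271]
contact_force: [-18.3, 7.8, 16.6]
grip_width: 0.0683
```

```bash
python3 look.py 7
```

```text
10.075 [-63.60222064  -0.97534825  19.96016749] 0.06833841572074052 [-18.28491881   7.78966971  16.5909767 ] [ 0.95093831  3.81013301 -0.60364486]
```

View pics/w7.png

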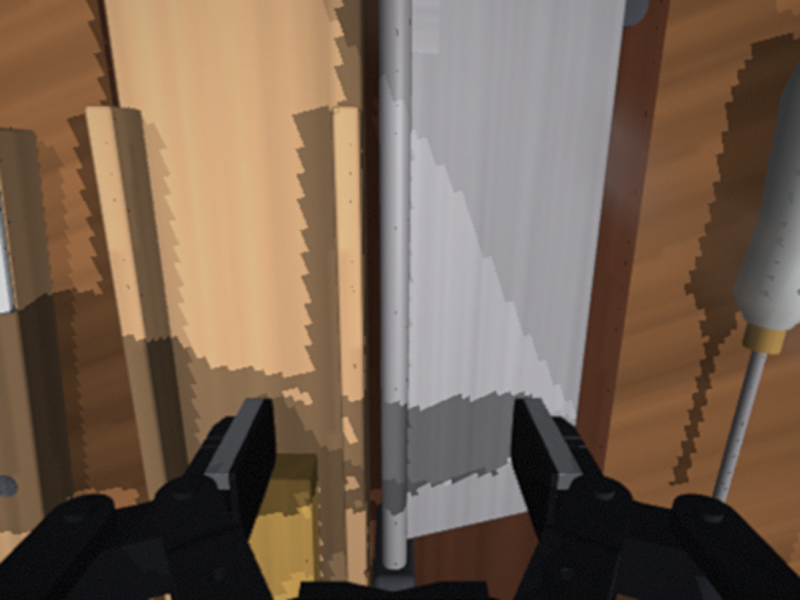

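>>> {"api": "apply_moves", "payload": {"series": "0 0 0 0 0 -0.002 0.8; 0 0 0 0 0 -0.004 0.8; 0 0 0 0 0 -0.007 0.8; 0 0 0 0 0 -0.012 0.8; 0 0 0 0 0 -0.018 0.8; 0 0 0 0 0 -0.02 0.8; 0 0 0 0 0 -0.02 0.8"}}

```text
clock: 11.05
tcp_pos: [0.6043, 0.049, 0.0209]
orientation: [0.27, 1.554, -0.271]
contact_force: [1.2, -0.1, 1.4]
grip_width: 0.0681
```

```bash
python3 look.py 8
```

```text
11.05 [-77.06153049  -1.04971808  20.85512355] 0.06812060805541818 [ 1.15434722 -0.09720963  1.37420445] [ 0.07352691 -0.20693439 -0.03855324]
```

View pics/w8.png

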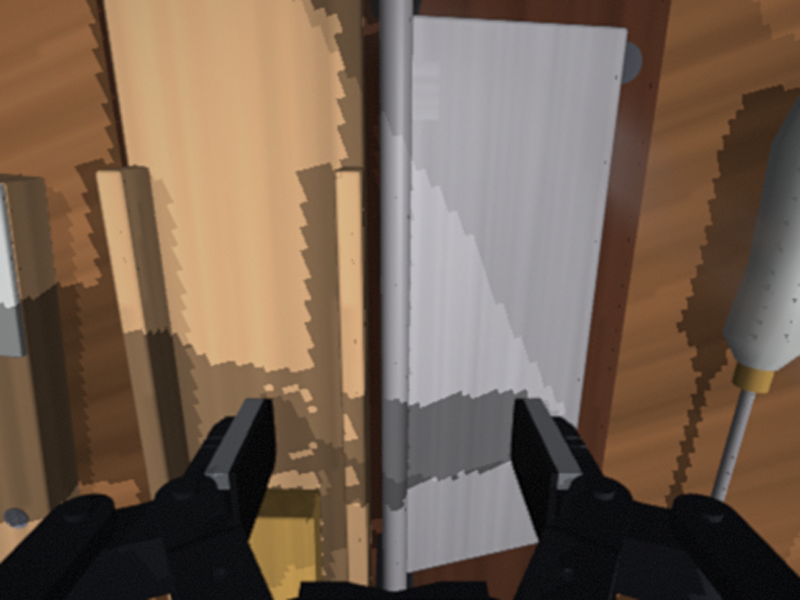

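>>> {"api": "apply_moves", "payload": {"series": "0 0 0 -0.008 0 0 0.8; 0 0 0 -0.016 0 0 0.8; 0 0 0 -0.024 0 0 0.8; 0 0 0 -0.032 0 0 0.8; 0 0 0 -0.04 0 0 0.8; 0 0 0 -0.05 0 0 0.8; 0 0 0 -0.06 0 0 0.8; 0 0 0 -0.08 0 -0.02 0.8; 0 0 0 -0.11 0 -0.04 0.8; 0 0 0 -0.14 0 -0.06 0.8; 0 0 0 -0.17 0 -0.08 0.8; 0 0 0 -0.17 0 -0.08 0.8"}}

```text
clock: 12.65
tcp_pos: [0.5296, 0.0771, 0.1934]
orientation: [0.272, 1.55, -0.267]
contact_force: [1.5, 0.1, -0.3]
grip_width: 0.0684
```

```bash
cat >> look.py <<'E'
t=grab_frame("top"); cv2.imwrite(f"pics/t{k}.png",cv2.resize(t[145:245,195:315],(720,600),interpolation=2))
E
python3 look.py 9
```

```text
12.65 [-156.8531499     0.33708556  193.35059337] 0.06841745248917465 [ 1.4803543   0.09939728 -0.28037159] [ 0.05903077 -0.04343395  0.0070743 ]
```

View pics/w9.png

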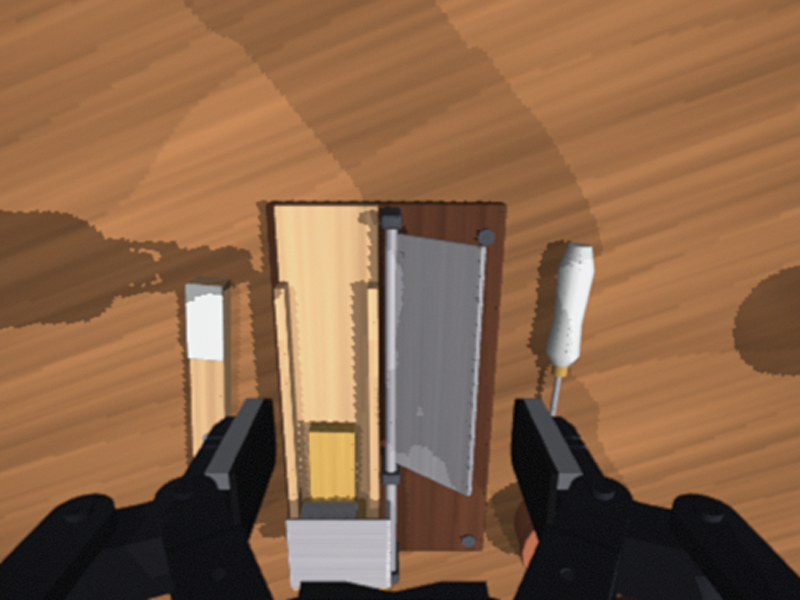

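View pics/s9.png

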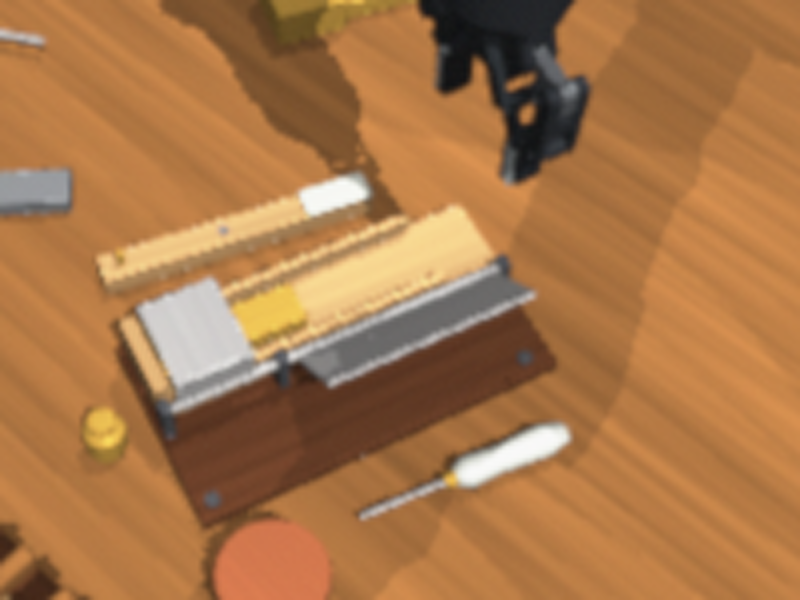

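Run:
```python
from h import *; from bench import *
ci=camera_info("wrist"); f=192/np.tan(np.radians(ci["fov_y"])/2); Rc=R.from_rotvec(ci["rvec"]); cp=-Rc.inv().apply(ci["tvec"])
for u,v,z in[(308,432,38),(356,432,38),(308,423,24)]:
    u=(u+.5)/1.5625-.5;v=(v+.5)/1.5625-.5
    d=Rc.inv().apply([(u-ci["cx"])/f,(v-ci["cy"])/f,1]); print(tonest(cp+d*(z/1000-cp[2])/d[2]))
print(proj(nest2w([-182,45.7,73.7],N),ci)*1.5625,proj(nest2w([-32,45.7,73.7],N),ci)*1.5625)
```

```text
[-55.29340534 -55.10319227  38.        ]
[-55.27596826 -24.71576151  38.        ]
[-53.3944171  -57.32954028  24.        ]
[[487.43865183 246.89100647]] [[473.27574404 499.66950318]]
```

```bash
python3 -c "
from bench import *
print(hand_in())"
```

```text
the job is handed in; nothing more can be done
None
```

The jig is home under the shut flap, and the job was handed in at about 12.8 s of the 38 s allowed; no verdict is reported.

**What I did:** I located the nest in all three cameras. With the fingers about 76 mm apart, I pressed the bar down until the flap stood open at roughly 0.9 rad. The other fingertip then pushed the tongue end until the jig met the stop. The advance stalled with the TCP at nest x −63.6 (expected −64), and the measured push force rose from about 8 N to about 20 N. I backed the finger off the tongue first, then lifted so the flap sprang shut.

**Last checks:**
- **Jig position:** the tongue end measured at nest x −53 to −55 (home is −53), inside the ±5 mm allowed. The tongue's centre line measured y about −40, against −38 nominal and a −46 to −30 limit.
- **Flap:** the bar's outer corners were within about 6 pixels (in the enlarged picture) of where a shut bar should appear, and the hood looked the same as at the start.
- **Other things:** the wrist and scene close-ups showed nothing near the nest moved. I did not check the mug, mallet and driver at the end, but the arm never went low near them.
- **Robot:** clear of everything, about 0.19 m up, with only noise on the force reading.

**Disagreement:** the nest fits from the separate cameras differed by about 2 mm and 0.006 rad, so I used the combined fit. One channel-edge point that fitted badly was dropped.

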